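# Zero the scale and peel off the top tray

### The arm

A 6-joint arm with a two-finger parallel gripper is mounted at the origin on the work surface. World frame = base frame: x ahead of the robot, y to its left, z up, the work surface at z = 0. Lengths are in m, angles in rad, forces in N, time in s.
With the tool pointing down it reaches from about 0.3 to 0.775 m from the base axis. Payload 14.6 kg.
Tool frame: the origin (TCP) lies on the front face of the gripper's body, between the roots of the fingers; the fingertips stand 73 mm ahead of it and the grasp point (between the pads) lies 54 mm ahead of it; z points along the fingers, y is the direction in which the jaws open and shut (so a half turn about z gives the same grasp; the last joint's range is limited). The gripper opens to 85 mm and grips with 20 to 120 N. Pads are 22 mm wide; open, the fingers measure 114 mm over their backs; the gripper's body (76 mm by 85 mm) begins 54 mm behind the grasp point. The pads swing forward as they close: fully open they stand 13 mm farther back than shut.
Start: joints at [-1.29, 0.3, 1.521, -0, 1.321, -0.067], TCP at [0.187, -0.517, 0.304] pointing down, gripper open.
Joint ranges: [-3.03, 3.03], [-0.79, 2.21], [0.23, 2.52], [-1.04, 4.18], [0, 3.07], [-2.55, 2.55]. Speed limits (rad/s): [2.22, 2.22, 2.57, 3.14, 3.14, 3.14].

### API

Orientations are given as a rotation vector (axis times angle).
In Python, from station import arm gives the robot as it stands.
- The arm moves only by the shell command python3 -m handwheel 'ROWS' [OPENING] [FORCE]. ROWS is a JSON object of lists of equal length, an entry for each row: "translation": the shift along the world's x, y, z in units of 0.04 m (1.0 is 0.04 m), a list of three; "twist": the turn about the world's z in units of 8 degrees (1.0 is 8 degrees). In form: {"translation": [[tx, ty, tz], ...], "twist": [twist, ...]}. A call has 1 to 12 rows; each row shifts and turns the commanded pose from where the row before left it; what a row does not reach is not made up. A row lasts 1/8 s, in which the tool goes at most 62.5 mm and 10.7 degrees, less where a joint would pass 70% of its speed; a pose out of reach is approached as far as the arm can. A call with a number of a shift or a turn outside -1 to 1 is refused whole. A call with a gripper value outside its range is refused whole. OPENING is the opening in per cent of the stroke, from 0 (shut) to 100 (fully open), set as the call begins (- or left out, the last holds). The fingers move at their own pace and stop on an object; FORCE is the grip in N (left out, the last holds). Time passes only in rows, so rows that do not move let the fingers close. It gives the time, the measured TCP pose, the force and the opening at its end, in the units of the state.
- arm.get_obs(): the state, without advancing time (a new reading comes with each control period).
- arm.camera(name): name is "scene" or "top" or "wrist"; returns a dict with "img" (384x512x3 uint8, red, green, blue), "vertical_fov" (degrees; the focal length in pixels is half the picture's height over the tangent of half this angle, whatever the lens; pixels are square), "cx", "cy" (the principal point, pixels), "position" and "orientation" of the camera in the world. Camera axes: x right, y up, looking along -z (the intrinsics and any distortion apply to the point x, -y, -z); pixel columns grow to the right and rows downward; lengths in m; the calibration is good to about 2 mm. A picture is of the moment at which its call begins. There is no depth.
- arm.finish_job(): hands the job in, once; it reports no verdict.
The state is a dict: "time": time; "joint_pos": joint angles; "joint_vel": joint speeds; "joint_torque": joint torques, N m; "position": TCP position; "orientation": TCP orientation; "force": force on the tool from outside, world axes, zero at the start; "wrist_torque": the same for the moment, N m; "width": opening from 0.0 (shut) to 1.0 (fully open).
Only numpy, scipy, OpenCV 4.12 (cv2) and the standard library are available. Lean on these libraries where they do the work, as an engineer would, in place of code of your own. Each camera call takes 0.05 s, during which the arm holds its last target. There are 200 camera calls.

### The job

Turn the black knob on the white scale until its red pointer stands on the red zero mark of the dial and leave it there. Then peel the stuck blue top tray off the white tray stack by its orange corner tab: raise that corner first, with the opposite corner staying down on the stack until the tray has come unstuck, while the white stack stays standing where it is. Finish while still holding the tray, level and still, centred over the steel pan of the scale and a few centimetres (about 6) clear of it, without having upset the other things on the bench.

Things in the scene. Friction and masses are not known exactly. Their poses are not given: they have to be found in the camera images.
- tare (a joint): Zeroing knob of the scale, hinge, rad: 0 = pointer on the red zero mark, positive = turned counter-clockwise seen from above. Travel -0.6 to 1.6; it starts between 0.5 and 1.3 and stays where it is left (friction about 0.04 N m). Dial ticks every 0.2 rad.
- tare_grip (a point): Grip point of the knob, on its upright axis, 75 mm above the bench. Black upright bar 44 mm long (point x, the way its red pointer points), 12 mm thick (point y), 34 mm high, its top 13 mm above this point. The disc under the bar (radius 21 mm) has its top 21 mm below this point; the scale's housing top is 30 mm below.
- pan (a point): Centre of the top face of the scale's round steel pan, radius 70 mm, fixed and rigid, 62 mm above the bench; z up. The knob's axis lies 145 mm from it along this point's -y.
- cover_mid (a point): Blue top tray (140 x 140 mm square, 22 mm high, about 0.14 kg, rim 12 mm wide and 4 mm thick): centre of its rim, 20 mm above its underside, 62 mm above the bench as it sits on the stack. x points to the corner with the orange tab (the tray's sides lie at 45 degrees to x), z is up out of the tray.
- cover_tab (a point): Centre of the part of the orange tab to grip, 78 mm from the tray's centre along tray x and 20 mm above cover_mid. The tab is an upright plate 10 mm thick (along point x), 30 mm wide (point y); it reaches 16 mm above and 18 mm below this point, down to the rim; same axes as cover_mid.
- cover_far (a point): Underside of the rim at the corner opposite the tab: 94 mm from the tray centre along its -x, 2 mm below cover_mid. Resting on the stack it is 60 mm above the bench. Same axes as cover_mid.
- stack: White nested trays on a dark carrier 150 mm square, 60 mm high to the rim, loose, about 0.75 kg. Origin: centre of underside, x to the corner under the orange tab. At the middle of each side a grey lug (7 to 16 mm outside the tray, 75 mm high) holds a red sprung nib that snaps over the blue rim with about 2 N and lets go once the rim there is 4 mm up: all are free at 0.08 rad of tilt.
- scale: White box-shaped scale 170 x 280 x 45 mm (x, y, z), fixed to the bench. Origin at the centre of its underside; x is the way the zero mark lies from the knob's axis; pan towards +y, knob and dial towards -y.
- beaker: Bystander: glass beaker, radius 32, height 75 mm, origin at the centre of the underside.
- amber: Bystander: amber bottle, radius 30, height 110 mm, origin at the centre of the underside.
- tipbox: Bystander: yellow pipette tip box 85 x 120 x 60 mm, origin at the centre of the underside.
- tape: Bystander: roll of paper tape lying flat, radius 30, height 18 mm, origin at the centre of the underside.
- dish: Bystander: clear petri dish, radius 30, height 15 mm, origin at the centre of the underside.
- jar: Bystander: white jar with blue cap, radius 34, height 85 mm, origin at the centre of the underside.
There are look-alikes about, which are no part of the job. Leave any pink or turquoise look-alike of the part that bears cover_mid alone.

How it is judged:
By the outcome, as a careful person would: the job done as asked, in the order asked, and still so for the second after the job is handed in, while the arm keeps its last pose, push and grip.
It also fails if it takes over 58 s, if anything falls off the work surface, if the arm or the gripper's body presses on something with over 40 N, if the wrist force passes 120 N, or if a joint passes its speed limit or range.

## Working session

There is one attempt and no reset: what is moved stays moved. The work goes in short steps, Python scripts to look and compute and a shell command to move; the robot and the scene stay as the last step left them, time stands still between calls to the robot, and variables do not carry over. Pictures are saved under pics/ and viewed, about 8 in all and at most 12, crops included, and the job is handed in when it is done.

```bash
ls; mkdir -p pics
python3 - <<'E'
from station import arm
import cv2
o=arm.get_obs();print(o)
for n in("scene","top"):
    c=arm.camera(n);cv2.imwrite(f"pics/{n}0.png",c["img"][:,:,::-1]);print(n,{k:v for k,v in c.items() if k!="img"})
import numpy as np
a=cv2.imread("pics/scene0.png");b=cv2.imread("pics/top0.png")
E
```

```text
pics
{'time': 0.0, 'joint_pos': array([-1.28962180e+00,  3.00472067e-01,  1.52158064e+00, -6.84047490e-06,
        1.32075103e+00, -6.66383646e-02]), 'joint_vel': array([-0.00144368, -0.00301381, -0.00146167,  0.00090254, -0.00028465,
        0.00046345]), 'joint_torque': array([-1.71849239e-03, -5.43500984e+01, -3.61792159e+01, -1.50067513e-04,
        4.02138787e-03,  1.66746548e-05]), 'position': array([ 0.18739578, -0.51692277,  0.30332093]), 'orientation': array([-3.09302023e+00, -5.43387882e-01,  2.13939049e-04]), 'force': array([ 0.28149012,  0.50999768, -0.61684755]), 'wrist_torque': array([ 0.06673751, -0.00723074,  0.03061365]), 'width': 1.0003042996932796}
scene {'vertical_fov': 51.119078050299066, 'cx': 253.35097982308255, 'cy': 192.04567373446667, 'position': array([1.20417158, 0.604122  , 0.7207763 ]), 'orientation': array([0.46867445, 1.08617726, 2.07201609])}
top {'vertical_fov': 46.46976591400911, 'cx': 254.08384147540065, 'cy': 186.64719945497913, 'position': array([3.60432098e-01, 1.09838019e-04, 1.48403772e+00]), 'orientation': array([ 0.08042302, -0.1065506 , -1.56212766])}
```

View pics/top0.png

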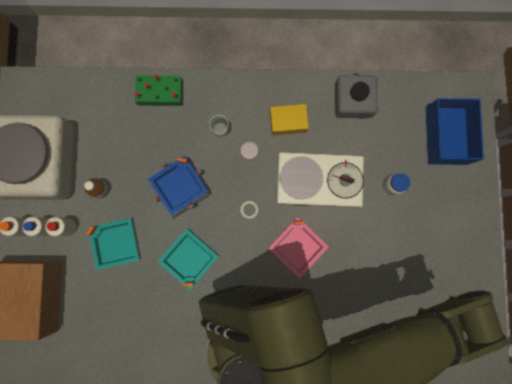

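View pics/scene0.png

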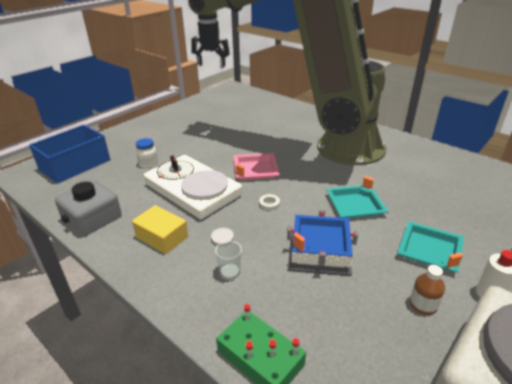

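The top view shows the blue tray at about (178,186) with its tab at (183,160), the pan at (301,178) and the knob at (346,180). The pink and turquoise trays are the look-alikes. I'll enlarge the parts I need and add a projection helper.

```bash
cat > h.py <<'E'
import numpy as np,cv2
from scipy.spatial.transform import Rotation as R
def cam(c):
    f=c["img"].shape[0]/2/np.tan(np.radians(c["vertical_fov"])/2)
    return f,c["cx"],c["cy"],np.array(c["position"]),R.from_rotvec(c["orientation"]).as_matrix()
def p2w(c,u,v,z):
    f,cx,cy,p,M=cam(c); d=M@np.array([(u-cx)/f,-(v-cy)/f,-1]); return p+d*(z-p[2])/d[2]
def w2p(c,X):
    f,cx,cy,p,M=cam(c); q=M.T@(np.array(X)-p); return np.array([cx+f*q[0]/-q[2],cy-f*q[1]/-q[2]])
E
python3 - <<'E'
from h import *
from station import arm
import pickle
C={n:arm.camera(n) for n in("scene","top","wrist")};pickle.dump(C,open("c0.pkl","wb"))
t=C["top"]["img"][:,:,::-1]
a=cv2.resize(t[150:222,140:216],None,fx=5,fy=5,interpolation=cv2.INTER_CUBIC)
b=cv2.resize(t[146:218,272:372],None,fx=4.1,fy=5,interpolation=cv2.INTER_CUBIC)
cv2.imwrite("pics/crop.png",np.hstack([a,b]));print(a.shape,b.shape)
w=lambda u,v,z:p2w(C["top"],u,v,z).round(4)[:2]
print("pan",w(301,178,.062),"knob",w(345.5,180,.088),"tray",w(178,186,.062),"tab",w(183,160,.09))
for q in((279,153),(364,156),(363,207),(277.5,203)):print(w(*q,.045))
E
```

```text
(360, 380, 3) (360, 410, 3)
pan [ 0.5599 -0.1739] knob [ 0.551  -0.3116] tray [0.531  0.2199] tab [0.6103 0.202 ]
[ 0.6444 -0.1044]
[ 0.6369 -0.3836]
[ 0.4691 -0.3764]
[ 0.4802 -0.0993]
```

View pics/crop.png

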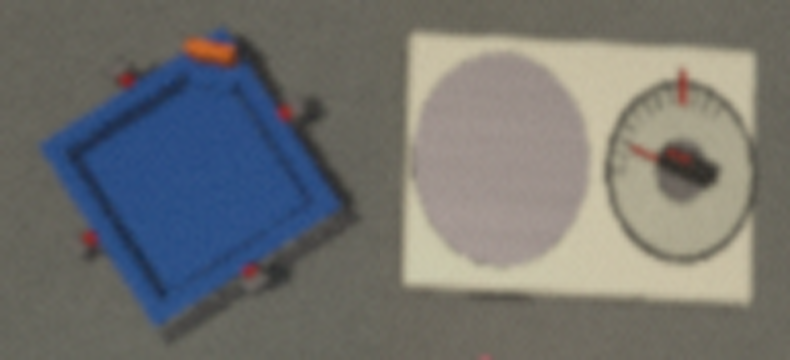

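The crop shows the pan centre at about (301.6,177.8) and the dial centre at about (345.3,180). The knob pointer is about 1.2 rad counter-clockwise of the red zero mark. The tray's x axis lies at roughly -12°, and the scale measures 280 x 168 mm, which matches the given size. Next I'll move above the knob for a wrist view.

```bash
python3 -m handwheel '{"translation":[[0.9,0.5,0],[0.9,0.5,0],[0.9,0.5,0],[0.9,0.5,0],[0.9,0.5,0],[0.9,0.5,0],[0.9,0.5,0],[0.9,0.5,0],[0.9,0.5,0],[0.9,0.4,-0.5],[0,0,0],[0,0,0]],"twist":[0.6,0.6,0.6,0.6,0.6,0.6,0.6,0.6,0.6,0.5,0,0]}' 60 20
python3 - <<'E'
from h import *
from station import arm
import pickle
o=arm.get_obs();M=R.from_rotvec(o["orientation"]).as_matrix();print(o["position"],"tooly",M[:,1])
C={n:arm.camera(n) for n in("scene","top","wrist")};pickle.dump(C,open("c1.pkl","wb"))
cv2.imwrite("pics/w1.png",C["wrist"]["img"][:,:,::-1])
c=C["wrist"];print({k:v for k,v in c.items() if k!="img"})
for X in((.555,-.32,.088),(.56,-.175,.062)):print(w2p(c,X))
E
```

```text
time: 1.75
position: [0.5472, -0.3213, 0.2839]
orientation: [-2.618, -1.736, 0.0]
force: [-0.8, -0.0, -0.2]
width: 0.602
[ 0.54717389 -0.32128163  0.28393355] tooly [ 9.21131218e-01 -3.89252136e-01 -2.32306768e-04]
{'vertical_fov': 63.930616379998284, 'cx': 247.79212950371837, 'cy': 189.08460461297366, 'position': array([ 0.57891498, -0.24532033,  0.35401256]), 'orientation': array([-0.32060159,  0.06523056, -0.3951304 ])}
[255.64894124 176.94729888]
[194.68095211  13.20532975]
```

View pics/w1.png

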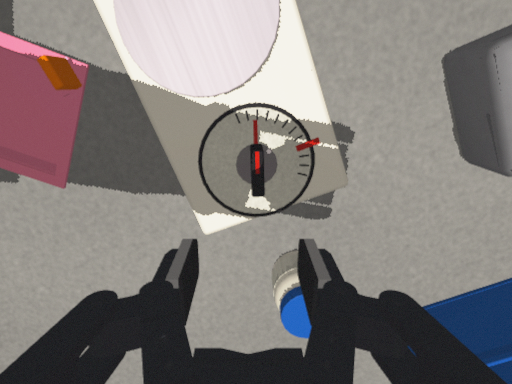

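The wrist view shows the dial ring centred at about (256.5,159.5). The bar runs from (257,145) to (258,196), the pointer tip is at (255,121), and the zero mark runs from (298,148) to (319,141). The bar already lies nearly across the jaws.

Run:
```python
from h import *
import pickle
C=pickle.load(open("c1.pkl","rb"));c=C["wrist"]
w=lambda u,v,z:p2w(c,u,v,z)[:2]
d=w(256.5,159.5,.046);print("dial",d)
a,b=w(257,145,.088),w(258.3,195.5,.088);print("bar",a,b,(a+b)/2,np.linalg.norm(a-b),np.degrees(np.arctan2(*(a-b)[::-1])))
for p in((298,148),(319,141)):
  e=w(*p,.046)-d;print("zero",np.degrees(np.arctan2(e[1],e[0])),np.linalg.norm(e))
for z in(.05,.06,.09):
  e=w(255,121,z)-d;print("ptr",np.degrees(np.arctan2(e[1],e[0])),np.linalg.norm(e))
# scale corners visible
print("corner",w(206,234,.045),w(347,185,.045))
# edges of white left/right
print(w(94,0,.045),w(297,0,.045))
# pan: from wrist
g=cv2.cvtColor(c["img"],cv2.COLOR_RGB2GRAY)
print("panlow",w(198,96,.062),"panright",w(280,15,.062), "panleft",w(115,12,.062))
# blue tray + pan in top image
C0=pickle.load(open("c0.pkl","rb"));t=C0["top"];hsv=cv2.cvtColor(t["img"],cv2.COLOR_RGB2HSV)
m=np.zeros(hsv.shape[:2],np.uint8);m[155:225,140:215]=(cv2.inRange(hsv,(105,120,60),(125,255,255)))[155:225,140:215]
k=max(cv2.findContours(m,0,2)[0],key=cv2.contourArea);r=cv2.minAreaRect(k);bp=cv2.boxPoints(r);W=np.array([p2w(t,*p,.064)[:2] for p in bp])
print("tray",W,W.mean(0),[np.linalg.norm(W[i]-W[i-1]) for i in range(4)])
m[:]=0;m[150:180,170:200]=cv2.inRange(hsv,(5,150,120),(18,255,255))[150:180,170:200]
k=max(cv2.findContours(m,0,2)[0],key=cv2.contourArea);r=cv2.minAreaRect(k);print(r);print("tab",[p2w(t,*r[0],z) for z in(.09,.098)])
print("pan",p2w(t,301.6,177.8,.062),"dial top",p2w(t,345.3,180.2,.046))
```

```text
dial [ 0.5591053  -0.31493686]
bar [ 0.56710815 -0.2936808 ] [ 0.55048595 -0.33736078] [ 0.55879705 -0.31552079] 0.046735837555063 69.16592430495926
zero -6.987448839329589 0.043497209601674344
zero -5.963581868921484 0.06535964525368074
ptr 69.95599132144532 0.03916341595816172
ptr 70.2018481338718 0.04025012366916687
ptr 70.86568437322634 0.04351424906935195
corner [ 0.47491143 -0.37183617] [ 0.63658002 -0.3776569 ]
[ 0.48192219 -0.12733291] [ 0.64618891 -0.19655921]
panlow [ 0.53354534 -0.23610846] panright [ 0.62554885 -0.20407226] panleft [ 0.49878496 -0.14823248]
tray [[0.55226488 0.31765432]
 [0.63260163 0.20275767]
 [0.51740047 0.12409643]
 [0.43865819 0.23862759]] [0.53523129 0.220784  ] [np.float64(0.13838967836936042), np.float64(0.14019711715720548), np.float64(0.13949515366825765), np.float64(0.13898825376948376)]
((181.41175842285156, 159.8529510498047), (8.973817825317383, 2.9104275703430176), 14.03624439239502)
tab [array([0.61076768, 0.20702534, 0.09      ]), array([0.60933107, 0.20583791, 0.098     ])]
pan [ 0.56059501 -0.17580589  0.062     ] dial top [ 0.55609491 -0.32029002  0.046     ]
```

```bash
cat > dial.py <<'E'
from h import *
def ell(c,box,z,name):
    x0,y0,x1,y1=box;g=cv2.cvtColor(c["img"],cv2.COLOR_RGB2GRAY)[y0:y1,x0:x1]
    return g
E
python3 - <<'E'
from h import *
import pickle
c=pickle.load(open("c1.pkl","rb"))["wrist"];im=c["img"];x0,y0,x1,y1=180,90,350,230
s=im[y0:y1,x0:x1];g=cv2.cvtColor(s,cv2.COLOR_RGB2GRAY)
# dark ring: radial search for darkest pixel around approx centre
pts=[]
for a in np.arange(0,2*np.pi,.03):
    r=np.arange(50,66,.25);u=256.5-x0+r*np.cos(a);v=159.5-y0+r*np.sin(a)
    q=cv2.remap(g,u.astype(np.float32)[None],v.astype(np.float32)[None],1)[0];i=q.argmin()
    if q[i]<60:pts.append((u[i]+x0,v[i]+y0))
pts=np.array(pts,np.float32);e=cv2.fitEllipse(pts);print("ring",len(pts),e)
W=np.array([p2w(c,*p,.0455)[:2] for p in pts])
A=np.c_[2*W,np.ones(len(W))];s_=np.linalg.lstsq(A,(W**2).sum(1),rcond=None)[0];ctr=s_[:2];print("circle",ctr,np.sqrt(s_[2]+ctr@ctr))
red=(im[...,0]>120)&(im[...,1]<70)&(im[...,2]<70);n,l,st,ce=cv2.connectedComponentsWithStats(red.astype(np.uint8))
for i in range(1,n):
    if st[i,4]>8 and abs(ce[i][0]-256)<90 and abs(ce[i][1]-150)<60:
        p=p2w(c,*ce[i],.046)[:2];d=p-ctr;print(st[i],ce[i],p,np.degrees(np.arctan2(d[1],d[0])),np.hypot(*d))
cv2.imwrite("pics/k1.png",cv2.resize(s[:,:,::-1],None,fx=4.5,fy=4.2,interpolation=cv2.INTER_CUBIC)[:600,:800])
t=pickle.load(open("c0.pkl","rb"))["top"];h=cv2.cvtColor(t["img"],cv2.COLOR_RGB2GRAY)
m=np.zeros_like(h);m[146:214,270:370]=(h[146:214,270:370]>135)*255
k=max(cv2.findContours(m,0,2)[0],key=cv2.contourArea);bp=cv2.boxPoints(cv2.minAreaRect(k));B=np.array([p2w(t,*p,.045)[:2] for p in bp]);print("scale top",B.round(4),B.mean(0))
E
```

```text
ring 210 ((256.3108825683594, 159.75465393066406), (109.68991088867188, 112.84093475341797), 79.53114318847656)
circle [ 0.55747915 -0.31832105] 0.05779429286835648
[305 140  14   5  37] [311.43243243 142.21621622] [ 0.6167127 -0.3199403] -1.5658871583140648 0.05925567742712468
[255 151   5  19  88] [256.875 159.875] [ 0.55931    -0.31544881] 57.4854379738586 0.0034061358469513188
scale top [[ 0.4813 -0.0955]
 [ 0.6485 -0.103 ]
 [ 0.6383 -0.3843]
 [ 0.4709 -0.373 ]] [ 0.55973193 -0.23895025]
```

View pics/k1.png

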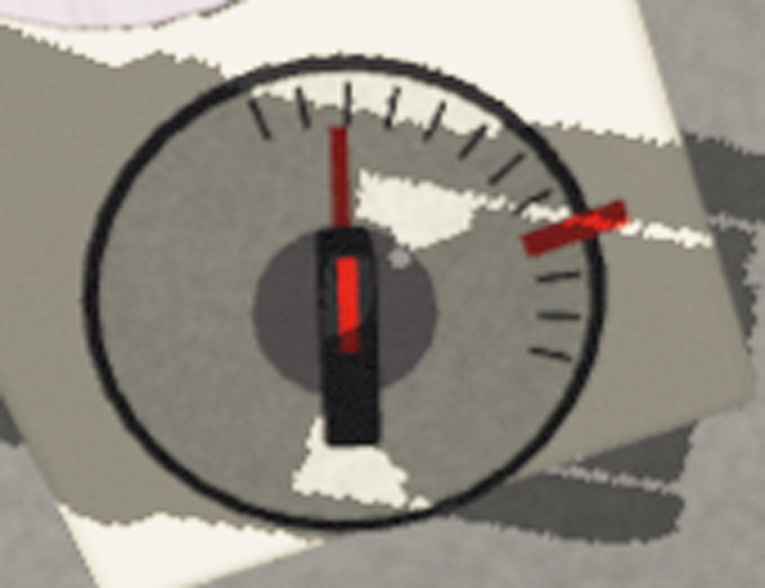

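The knob axis comes to about (0.557,-0.319), averaged over the top and wrist views. The pointer sits at about 1.245 rad (71.3°), just past the 1.2 tick, and the zero direction is about -1.8°. I'll descend on the knob and grip it.

```bash
python3 -m handwheel '{"translation":[[0.24,0.05,-0.5],[0,0,-0.9],[0,0,-0.9],[0,0,-0.7],[0,0,-0.5],[0,0,-0.27],[0,0,0],[0,0,0]],"twist":[0.29,0,0,0,0,0,0,0]}' 60 30
python3 -m handwheel '{"translation":[[0,0,0],[0,0,0],[0,0,0],[0,0,0],[0,0,0],[0,0,0]],"twist":[0,0,0,0,0,0]}' 0 40
```

```text
time: 2.9
position: [0.5574, -0.3193, 0.1341]
orientation: [2.581, 1.789, 0.001]
force: [0.5, -0.5, 0.4]
width: 0.6
time: 3.65
position: [0.5573, -0.3192, 0.1337]
orientation: [2.581, 1.789, 0.001]
force: [0.6, -0.2, 5.9]
width: 0.134
```

```bash
python3 -m handwheel '{"translation":[[0,0,0.03],[0,0,0],[0,0,0],[0,0,0],[0,0,0],[0,0,0],[0,0,0],[0,0,0],[0,0,0],[0,0,0],[0,0,0],[0,0,0]],"twist":[-0.3,-0.8,-0.8,-0.8,-0.8,-0.8,-0.8,-0.8,-0.8,-0.8,-0.8,-0.62]}'
python3 -m handwheel '{"translation":[[0,0,0],[0,0,0],[0,0,0]],"twist":[0,0,0]}'
python3 - <<'E'
from h import *
from station import arm
o=arm.get_obs();M=R.from_rotvec(o["orientation"]).as_matrix();print(np.degrees(np.arctan2(M[1,1],M[0,1])),o["force"],o["wrist_torque"])
E
```

```text
time: 5.15
position: [0.5571, -0.319, 0.1337]
orientation: [-3.141, 0.057, -0.0]
force: [3.5, -1.8, -4.0]
width: 0.133
time: 5.52
position: [0.5572, -0.319, 0.1338]
orientation: [-3.141, 0.049, -0.0]
force: [5.3, -1.6, -6.0]
width: 0.133
-91.77583124157356 [ 5.34705376 -1.59227112 -5.97114966] [-0.25172625 -0.96979775 -0.06526019]
```

```bash
python3 -m handwheel '{"translation":[[0,0,0],[0,0,0],[0,0,0.3],[0,0,0.8],[0,0,0.9],[0,0,0.9],[0,0,0.9],[0,0,0],[0,0,0]],"twist":[0,0,0,0,0,0,0,0,0]}' 45 20
python3 - <<'E'
from h import *
from station import arm
import pickle
C={n:arm.camera(n) for n in("top","wrist")};pickle.dump(C,open("c2.pkl","wb"))
c=C["wrist"];u,v=w2p(c,(.557,-.319,.046)).astype(int);print(u,v)
x0,y0=max(u-75,0),max(v-70,0);s=c["img"][y0:y0+140,x0:x0+150]
cv2.imwrite("pics/k2.png",cv2.resize(s[:,:,::-1],None,fx=4,fy=4,interpolation=cv2.INTER_CUBIC));print(x0,y0)
E
```

```text
time: 6.65
position: [0.5568, -0.3189, 0.2862]
orientation: [-3.141, 0.052, 0.001]
force: [0.6, -0.9, 0.2]
width: 0.451
248 168
173 98
```

View pics/k2.png

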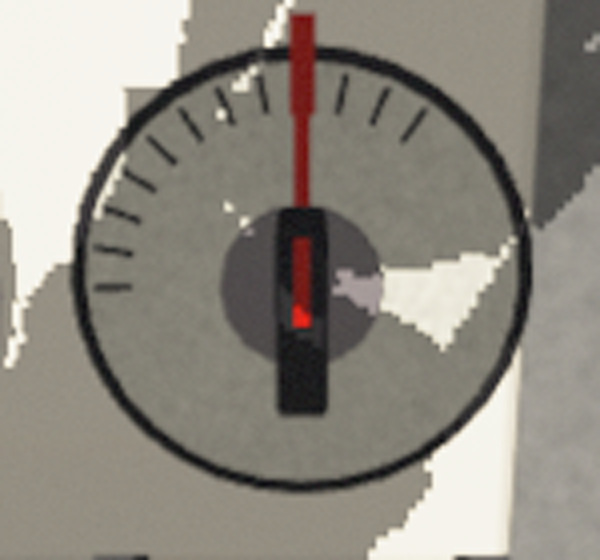

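The pointer stands on the red zero mark; both lie at column 302 of the crop. Next I'll move over the tray tab.

```bash
python3 -m handwheel '{"translation":[[0,0.5,0],[0.2,1,0],[0.2,1,0],[0.2,1,0],[0.2,1,0],[0.2,1,0],[0.2,1,0],[0.2,1,0],[0.18,1,0],[0,1,0],[0,1,0],[0,1,0]],"twist":[0,-0.1,-0.1,-0.1,-0.1,-0.1,-0.1,-0.1,-0.1,-0.1,-0.1,-0.08]}'
python3 -m handwheel '{"translation":[[0,1,0],[0,0.64,-0.8],[0,0,0],[0,0,0]],"twist":[0,0,0,0]}'
python3 - <<'E'
from h import *
from station import arm
import pickle
o=arm.get_obs();M=R.from_rotvec(o["orientation"]).as_matrix();print(np.degrees(np.arctan2(M[1,1],M[0,1])),o["position"])
C={n:arm.camera(n) for n in("top","wrist")};pickle.dump(C,open("c3.pkl","wb"))
c=C["wrist"];cv2.imwrite("pics/w3.png",c["img"][:,:,::-1]);print("pred",w2p(c,(.612,.2065,.098)))
h=cv2.cvtColor(c["img"],cv2.COLOR_RGB2HSV);m=cv2.inRange(h,(4,150,100),(20,255,255))
for k in cv2.findContours(m,0,2)[0]:
    if cv2.contourArea(k)>60:
        r=cv2.minAreaRect(k);bp=cv2.boxPoints(r);print(r,[p2w(c,*p,.098)[:2].round(4) for p in bp])
E
```

```text
time: 8.25
position: [0.6194, 0.1431, 0.2858]
orientation: [3.128, -0.289, -0.002]
force: [-0.3, 0.1, 0.1]
width: 0.449
time: 8.75
position: [0.6201, 0.2064, 0.2549]
orientation: [-3.128, 0.289, -0.001]
force: [0.9, -0.1, -0.2]
width: 0.453
-100.54897471869579 [0.62011054 0.2063777  0.25492121]
pred [249.99024264 205.64516229]
((16.499996185302734, 313.4999694824219), (32.99999237060547, 54.99999237060547), 0.0) [array([0.5207, 0.4606]), array([0.5775, 0.4343]), array([0.5723, 0.4059]), array([0.5151, 0.4303])]
((42.87879180908203, 271.4828186035156), (47.780975341796875, 16.89968490600586), 39.0355110168457) [array([0.5961, 0.4084]), array([0.6063, 0.3944]), array([0.5728, 0.3747]), array([0.5617, 0.3889])]
((249.0, 199.5), (23.0, 36.0), 90.0) [array([0.6292, 0.2184]), array([0.6241, 0.1908]), array([0.605, 0.194]), array([0.6102, 0.2222])]
```

View pics/w3.png

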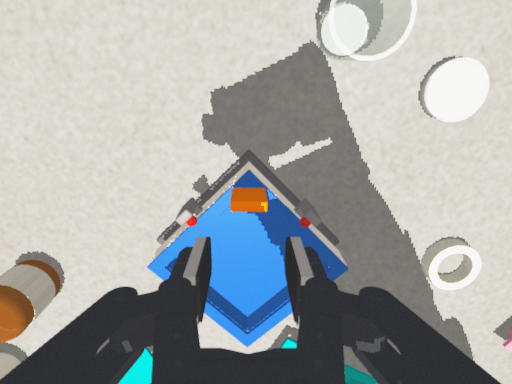

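The orange tab is centred at about (249,200) and square to the jaws, with the lugs at (180,225) and (315,220) clear of the fingers. The tab position of (0.611,0.207) agrees with the top view. I'll grip it across its 30 mm width so the tray can hinge about the jaw axis.

```bash
python3 -m handwheel '{"translation":[[-0.21,0.02,-0.3],[0,0,-0.8],[0,0,-0.8],[0,0,-0.6],[0,0,-0.32],[0,0,0],[0,0,0]],"twist":[0,0,0,0,0,0,0]}' 55 20
python3 -m handwheel '{"translation":[[0,0,0],[0,0,0],[0,0,0],[0,0,0],[0,0,0]],"twist":[0,0,0,0,0]}' 0 20
```

```text
time: 9.72
position: [0.6123, 0.2073, 0.1429]
orientation: [-3.128, 0.289, -0.003]
force: [-0.0, -0.1, 0.3]
width: 0.555
time: 10.35
position: [0.6122, 0.2074, 0.1427]
orientation: [-3.128, 0.289, -0.003]
force: [-1.2, -0.9, 7.0]
width: 0.348
```

```bash
python3 -m handwheel '{"translation":[[0,0,0.05],[-0.01,0,0.05],[-0.01,0,0.05],[-0.01,0,0.05],[-0.01,0.01,0.05],[0,0,0]],"twist":[0,0,0,0,0,0]}'
python3 - <<'E'
from h import *
from station import arm
import pickle
o=arm.get_obs();print(o["force"],o["wrist_torque"])
C={n:arm.camera(n) for n in("scene",)};pickle.dump(C,open("c4.pkl","wb"))
c=C["scene"];u,v=w2p(c,(.54,.22,.06)).astype(int);s=c["img"][v-60:v+60,u-70:u+70]
s0=pickle.load(open("c0.pkl","rb"))["scene"]["img"][v-60:v+60,u-70:u+70]
cv2.imwrite("pics/p4.png",cv2.resize(np.hstack([s0,s])[:,:,::-1],None,fx=2.85,fy=2.85,interpolation=cv2.INTER_CUBIC))
E
```

```text
time: 11.1
position: [0.6104, 0.2078, 0.1519]
orientation: [-3.128, 0.289, -0.001]
force: [0.0, 0.9, -1.5]
width: 0.343
[ 0.03956176  0.85966391 -1.51822156] [ 0.0280426  -0.08485811  0.03760991]
```

View pics/p4.png

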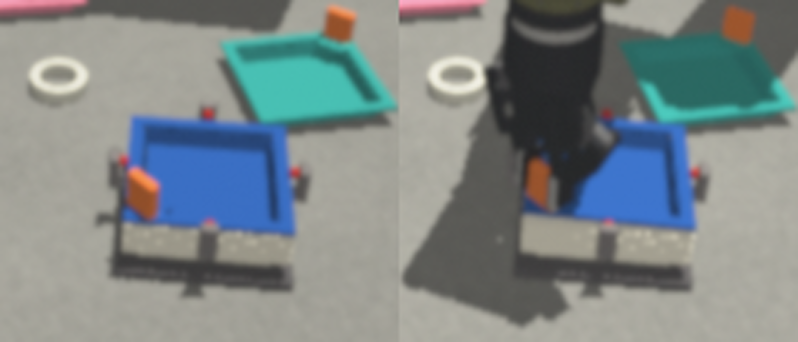

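The scene crop shows the tab corner raised about 8 mm, with the stack and the far corner unmoved. I'll carry on to about 0.13 rad of tilt.

```bash
python3 -m handwheel '{"translation":[[-0.01,0,0.05],[-0.01,0,0.05],[-0.01,0,0.05],[-0.01,0,0.05],[-0.01,0,0.05],[-0.02,0.01,0.05],[-0.02,0.01,0.05],[0,0,0],[0,0,0]],"twist":[0,0,0,0,0,0,0,0,0]}'
python3 - <<'E'
from h import *
from station import arm
import pickle
o=arm.get_obs();print(o["force"],o["wrist_torque"])
C={n:arm.camera(n) for n in("scene","wrist")};pickle.dump(C,open("c5.pkl","wb"))
c=C["scene"];u,v=w2p(c,(.54,.22,.06)).astype(int);s=c["img"][v-60:v+60,u-70:u+70]
cv2.imwrite("pics/p5.png",np.hstack([cv2.resize(s,(448,384),interpolation=cv2.INTER_CUBIC),C["wrist"]["img"][:,80:432]])[:,:,::-1])
E
```

```text
time: 12.28
position: [0.6067, 0.2085, 0.1656]
orientation: [-3.128, 0.289, -0.0]
force: [2.8, -0.4, 0.3]
width: 0.35
[ 2.83394615 -0.39804785  0.28089739] [-0.13286753 -0.59977753 -0.01185273]
```

View pics/p5.png

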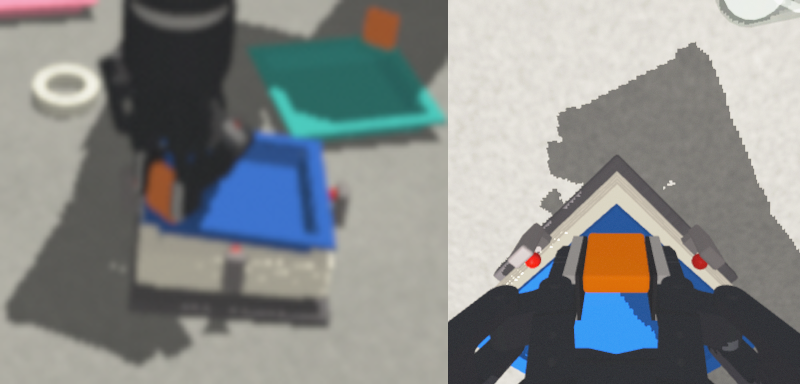

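The wrist view shows the tab firmly held and the near nibs off the rim. The scene crop shows the far corner still at its old pixel while the tab has risen about 23 mm, which is about 0.13 rad, so the tray is unstuck. I'll tighten the grip and lift it off.

```bash
python3 -m handwheel '{"translation":[[0,0,0],[0,0,0],[0,0,0],[0,0,0.05],[0,0,0.1],[0,0,0.1],[0,0,0.15],[0,0,0.2],[0,0,0]],"twist":[0,0,0,0,0,0,0,0,0]}' 0 100
python3 -m handwheel '{"translation":[[0,0,0.4],[0,0,0.6],[0,0,0.8],[0,0,0.6],[0,0,0],[0,0,0]],"twist":[0,0,0,0,0,0]}'
python3 - <<'E'
from h import *
from station import arm
import pickle
o=arm.get_obs();print(o["force"],o["wrist_torque"])
C={n:arm.camera(n) for n in("scene","top")};pickle.dump(C,open("c6.pkl","wb"))
c=C["scene"];u,v=w2p(c,(.54,.22,.10)).astype(int);s=c["img"][v-70:v+70,u-70:u+70]
c=C["top"];t=c["img"][150:222,140:216]
cv2.imwrite("pics/p6.png",np.hstack([cv2.resize(s,(400,400),interpolation=cv2.INTER_CUBIC),cv2.resize(t,(400,400),interpolation=cv2.INTER_CUBIC)])[:,:,::-1])
E
```

```text
time: 13.5
position: [0.6069, 0.2087, 0.1905]
orientation: [-3.128, 0.289, -0.002]
force: [-0.1, 0.1, -1.4]
width: 0.327
time: 14.25
position: [0.6064, 0.2085, 0.2845]
orientation: [3.128, -0.289, -0.002]
force: [-0.0, -0.1, -1.9]
width: 0.327
[-0.0094893  -0.05351999 -1.92495058] [-0.02127419 -0.08907502  0.05081387]
```

View pics/p6.png

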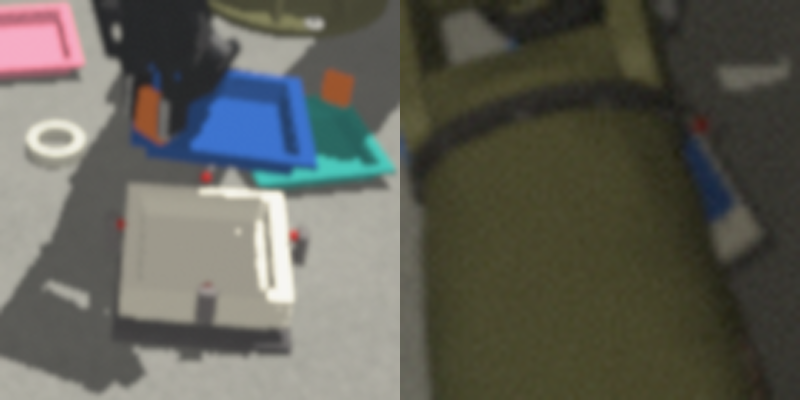

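The tray is off and the stack stands in place, with its nibs still at their lugs. The tray hangs tilted by about 0.13 rad. I'll carry it over the pan, press it lightly flat against the rigid pan under a loose grip to level it, then grip hard and raise it 6 cm.

```bash
python3 -m handwheel '{"translation":[[0,-0.4,0],[0.1,-0.9,0],[0.1,-1,0],[0.1,-1,0],[0.1,-1,0],[0.1,-1,0],[0.1,-1,0],[0.1,-1,0],[0.1,-1,0],[0,-0.9,0],[0,-0.5,0],[0,-0.24,0]],"twist":[0,0,0,0,0,0,0,0,0,0,0,0]}'
python3 -m handwheel '{"translation":[[0,0,-0.6],[0,0,-0.6],[0,0,-0.5],[0,0,-0.3],[0,0,0],[0,0,0]],"twist":[0,0,0,0,0,0]}'
python3 - <<'E'
from h import *
from station import arm
import pickle
C={n:arm.camera(n) for n in("scene","top","wrist")};pickle.dump(C,open("c7.pkl","wb"))
E
```

```text
time: 15.85
position: [0.6383, -0.1901, 0.2852]
orientation: [-3.128, 0.29, 0.001]
force: [-0.2, 0.4, -2.1]
width: 0.329
time: 16.6
position: [0.6389, -0.1891, 0.2065]
orientation: [3.128, -0.289, 0.002]
force: [-0.0, 1.0, -1.1]
width: 0.326
```

```bash
python3 -m handwheel '{"translation":[[0,0,-0.2],[0,0,-0.2],[0,0,-0.1],[0,0,0]],"twist":[0,0,0,0]}'
python3 -m handwheel '{"translation":[[0,0,0],[0,0,0],[0,0,-0.1],[0,0,-0.1],[0,0,-0.1],[0,0,-0.1],[0,0,-0.1],[0,0,0],[0,0,0]],"twist":[0,0,0,0,0,0,0,0,0]}' 0 20
```

```text
time: 17.25
position: [0.6386, -0.189, 0.185]
orientation: [-3.128, 0.289, 0.001]
force: [-0.7, 0.1, -1.1]
width: 0.33
time: 18.38
position: [0.6389, -0.189, 0.1661]
orientation: [3.128, -0.289, 0.002]
force: [1.2, 0.2, 5.0]
width: 0.326
```

```bash
python3 -m handwheel '{"translation":[[0,0,-0.04],[0,0,0],[0,0,0]],"twist":[0,0,0]}'; python3 -m handwheel '{"translation":[[0,0,-0.04],[0,0,0],[0,0,0]],"twist":[0,0,0]}'
python3 - <<'E'
from h import *
from station import arm
import pickle
o=arm.get_obs();print(o["force"],o["wrist_torque"])
C={n:arm.camera(n) for n in("scene","top","wrist")};pickle.dump(C,open("c8.pkl","wb"))
c=C["scene"];u,v=w2p(c,(.56,-.2,.08)).astype(int);s=c["img"][v-70:v+70,u-80:u+80]
cv2.imwrite("pics/p8.png",np.hstack([cv2.resize(s,(448,384),interpolation=cv2.INTER_CUBIC),C["wrist"]["img"][:,80:432]])[:,:,::-1])
E
```

```text
time: 18.75
position: [0.6392, -0.1891, 0.165]
orientation: [3.128, -0.289, 0.003]
force: [4.2, 0.6, 7.2]
width: 0.327
time: 19.12
position: [0.6391, -0.1891, 0.1632]
orientation: [3.128, -0.289, 0.003]
force: [3.0, 0.6, 6.8]
width: 0.331
[2.99053499 0.63506014 6.75725506] [ 0.24556381  0.09730097 -0.10792858]
```

View pics/p8.png

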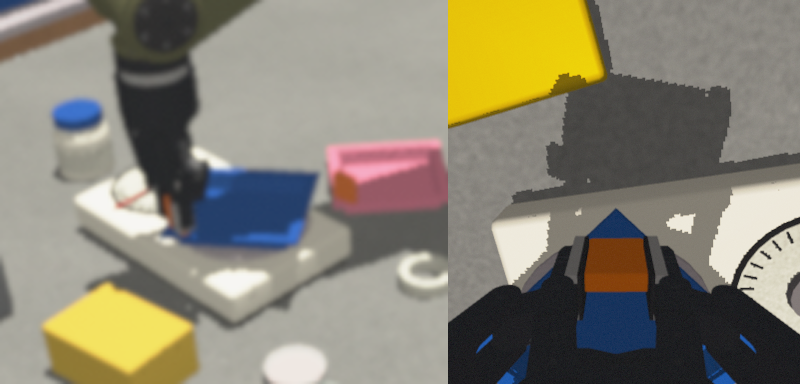

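The scene crop shows the tray on the pan with its far corner at about (318,172) and a side corner at about (300,245); the wrist view shows the tab held. I'll fit the tilt numerically.

```bash
cat > tilt.py <<'E'
from h import *
import pickle
from scipy.optimize import minimize
def hull(c,P,par):
    # par: tilt (tab up positive), tray x offset of grasp from tab, z offset, yaw(deg)
    th,ax,az,phi=par;G=np.array(P)-[0,0,.054]
    M=R.from_euler("z",phi,degrees=True).as_matrix()@R.from_euler("y",-th).as_matrix()
    pts=[]
    for z in(.002,-.002):
        for a in((.099,0),(0,.099),(-.099,0),(0,-.099)):
            pts.append(w2p(c,G+M@(np.array([a[0]-.078+ax,a[1],-.0267+z+az]))))
    return np.array(pts)
def blue(c,P,name=None):
    h=cv2.cvtColor(c["img"],cv2.COLOR_RGB2HSV);m=cv2.inRange(h,(103,110,35),(128,255,255))
    z=np.zeros_like(m);p=hull(c,P,(0,0,0,-10.5));x0,y0=(p.min(0)-12).astype(int);x1,y1=(p.max(0)+12).astype(int)
    x0,y0=max(x0,0),max(y0,0);z[y0:y1,x0:x1]=m[y0:y1,x0:x1];return z
E
python3 - <<'E'
from tilt import *
c=pickle.load(open("c8.pkl","rb"))["scene"];P=(.6391,-.1891,.1632)
m=blue(c,P);k=max(cv2.findContours(m,0,1)[0],key=cv2.contourArea);q=cv2.convexHull(k)[:,0]
print(cv2.approxPolyDP(cv2.convexHull(k),3,True)[:,0])
for th in(-.05,0,.05,.1,.13):print(th,hull(c,P,(th,0,0,-10.5))[[0,1,2,3,5]].round(1).tolist())
E
```

```text
[[228 166]
 [222 190]
 [182 189]
 [192 164]]
-0.05 [[173.5, 187.1], [222.1, 188.3], [230.3, 161.1], [185.9, 160.4], [222.2, 189.5]]
0 [[173.0, 186.9], [221.8, 189.6], [230.2, 163.7], [185.8, 161.6], [221.9, 190.8]]
0.05 [[172.6, 186.8], [221.5, 190.9], [230.0, 166.3], [185.5, 162.8], [221.6, 192.1]]
0.1 [[172.2, 186.6], [221.2, 192.2], [229.6, 168.9], [185.2, 164.0], [221.1, 193.5]]
0.13 [[171.9, 186.5], [220.9, 193.0], [229.3, 170.5], [185.0, 164.7], [220.9, 194.2]]
```

```bash
python3 -m handwheel '{"translation":[[0,0,-0.04],[0,0,0],[0,0,0]],"twist":[0,0,0]}'
python3 - <<'E'
from tilt import *
from station import arm
C={n:arm.camera(n) for n in("scene","top","wrist")};pickle.dump(C,open("c9.pkl","wb"))
for f,P in(("c0.pkl",(.6117,.2067,.1427)),("c6.pkl",(.6064,.2085,.2845)),("c7.pkl",(.6389,-.1891,.2065)),("c9.pkl",(.6391,-.1891,.1616))):
    c=pickle.load(open(f,"rb"))["scene"]
    m=blue(c,P);k=max(cv2.findContours(m,0,1)[0],key=cv2.contourArea)
    print(f,cv2.approxPolyDP(cv2.convexHull(k),3,True)[:,0].tolist())
    for th in(0,.13):print("  ",th,hull(c,P,(th,0,0,-10.5))[[0,1,2,3,5]].round(1).tolist())
E
```

```text
time: 19.65
position: [0.6392, -0.1891, 0.1632]
orientation: [3.128, -0.289, 0.004]
force: [-4.6, 2.8, 19.4]
width: 0.326
c0.pkl [[295, 216], [349, 218], [351, 255], [303, 251], [295, 231]]
   0 [[291.0, 250.1], [351.6, 254.3], [347.4, 216.7], [293.3, 213.4], [351.4, 255.6]]
   0.13 [[290.1, 249.7], [350.0, 258.2], [345.2, 224.2], [292.1, 216.9], [349.6, 259.5]]
c6.pkl [[359, 209], [337, 211], [302, 206], [296, 199], [329, 177], [354, 179]]
   0 [[295.5, 200.8], [361.9, 204.6], [356.1, 169.7], [297.5, 166.9], [361.6, 206.1]]
   0.13 [[294.6, 200.3], [360.1, 209.0], [353.6, 178.3], [296.2, 170.9], [359.7, 210.6]]
c7.pkl [[179, 177], [188, 155], [227, 161], [220, 181]]
   0 [[171.0, 174.0], [220.9, 176.5], [229.5, 151.3], [184.2, 149.3], [221.0, 177.8]]
   0.13 [[169.9, 173.4], [220.0, 180.1], [228.7, 158.4], [183.5, 152.5], [219.9, 181.3]]
c9.pkl [[228, 166], [222, 190], [182, 189], [191, 164]]
   0 [[173.1, 187.4], [221.9, 190.1], [230.2, 164.1], [185.8, 162.0], [222.0, 191.3]]
   0.13 [[172.0, 186.9], [220.9, 193.5], [229.4, 170.9], [185.1, 165.2], [220.9, 194.7]]
```

The force jumped to 19 N and z stopped dead, so the tray is flat on the pan, and the image fit agrees with level once its bias is removed. Now I'll grip hard and lift 6 cm.

```bash
python3 -m handwheel '{"translation":[[0,0,0.03],[0,0,0],[0,0,0],[0,0,0],[0,0,0],[0,0,0]],"twist":[0,0,0,0,0,0]}' 0 110
python3 -m handwheel '{"translation":[[0,0,0.1],[0,0,0.15],[0,0,0.2],[0,0,0.3],[0,0,0.3],[0,0,0.25],[0,0,0.15],[0,0,0.1],[0,0,0],[0,0,0],[0,0,0]],"twist":[0,0,0,0,0,0,0,0,0,0,0]}'
python3 - <<'E'
from tilt import *
from station import arm
o=arm.get_obs();P=o["position"];print(o["force"],o["wrist_torque"])
C={n:arm.camera(n) for n in("scene","top","wrist")};pickle.dump(C,open("c10.pkl","wb"))
c=C["scene"];m=blue(c,P);k=max(cv2.findContours(m,0,1)[0],key=cv2.contourArea)
print(cv2.approxPolyDP(cv2.convexHull(k),3,True)[:,0].tolist())
for th in(0,.13):print("  ",th,hull(c,P,(th,0,0,-10.5))[[0,1,2,3,5]].round(1).tolist())
t=C["top"];mt=blue(t,P);k=max(cv2.findContours(mt,0,1)[0],key=cv2.contourArea);print("top",cv2.approxPolyDP(cv2.convexHull(k),2,True)[:,0].tolist(),hull(t,P,(0,0,0,-10.5))[:4].round(1).tolist())
u,v=hull(c,P,(0,0,0,-10.5)).mean(0).astype(int);s=c["img"][v-60:v+80,u-80:u+80]
s2=t["img"][140:225,265:375]
cv2.imwrite("pics/p10.png",np.hstack([cv2.resize(s,(400,350),interpolation=cv2.INTER_CUBIC),cv2.resize(s2,(400,350),interpolation=cv2.INTER_CUBIC)])[:,:,::-1])
E
```

```text
time: 20.55
position: [0.6391, -0.1891, 0.1632]
orientation: [3.128, -0.289, 0.003]
force: [0.4, 2.1, 11.4]
width: 0.323
time: 21.92
position: [0.6386, -0.189, 0.2235]
orientation: [-3.128, 0.289, 0.001]
force: [-0.5, -0.5, -1.7]
width: 0.325
[-0.45696116 -0.54340713 -1.72660729] [ 0.01465358 -0.05269585 -0.04541544]
[[188, 147], [227, 150], [221, 172], [180, 171]]
   0 [[170.3, 168.7], [220.6, 171.2], [229.3, 146.3], [183.6, 144.3], [220.7, 172.4]]
   0.13 [[169.1, 168.1], [219.6, 174.8], [228.4, 153.4], [182.9, 147.6], [219.6, 176.1]]
top [[286, 161], [280, 176], [274, 168]] [[310.3, 142.2], [272.6, 167.4], [298.9, 205.6], [336.7, 179.7]]
```

View pics/p10.png

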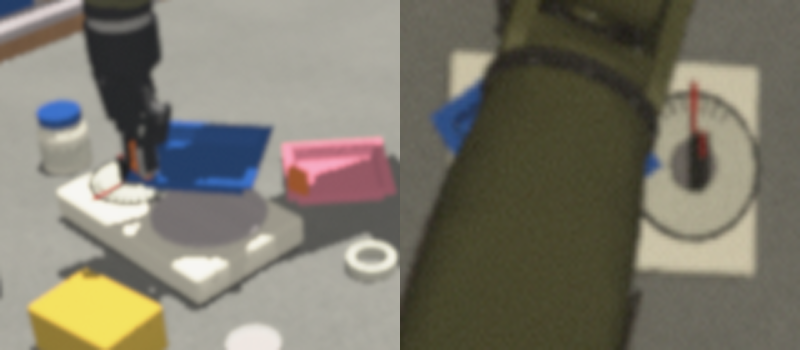

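Run:
```python
from tilt import *
from scipy.optimize import brentq
def edge(c,P,i,j):
    # subpixel gradient location along the normal of the model edge; returns best tilt using offsets
    g=c["img"].astype(np.float32);g=g[...,2]-g[...,0]
    out=[]
    for th in np.arange(-.06,.2,.01):
        H=hull(c,P,(th,0,0,-10.5));a,b=H[i],H[j];n=np.array([-(b-a)[1],(b-a)[0]]);n/=np.linalg.norm(n)
        if n@(H[:4].mean(0)-a)<0:n=-n
        s=a+np.linspace(.25,.85,40)[:,None]*(b-a)
        f=lambda d:cv2.remap(g,(s+n*d)[:,0].astype(np.float32)[None],(s+n*d)[:,1].astype(np.float32)[None],1).mean()
        out.append((f(1.5)-f(-1.5),round(th,2)))
    return max(out)
for f,P in(("c7.pkl",(.6389,-.1891,.2065)),("c9.pkl",(.6391,-.1891,.1632)),("c10.pkl",(.6386,-.189,.2235))):
    c=pickle.load(open(f,"rb"))["scene"]
    print(f,"back",edge(c,P,3,2),"front",edge(c,P,4,5) if 0 else edge(c,P,5,6))
```

```text
c7.pkl back (np.float32(68.72087), np.float64(0.16)) front (np.float32(79.346405), np.float64(0.19))
c9.pkl back (np.float32(69.712845), np.float64(0.03)) front (np.float32(102.746284), np.float64(0.19))
c10.pkl back (np.float32(70.95288), np.float64(0.04)) front (np.float32(92.06541), np.float64(0.19))
```

The last view shows the tray level over the pan, the knob pointer on the red mark, and the neighbours untouched. The edge fit gives a tilt of about 0.01 rad relative to when it lay flat on the pan. I'm handing in.

Run:
```python
from station import arm
o=arm.get_obs();print(o["time"],abs(o["joint_vel"]).max(),o["width"]);print(arm.finish_job())
```

```text
22.075 0.00295884043934499 0.32460794835899415
the job is handed in; nothing more can be done
None
```

I handed the job in at 22.1 s with the knob on zero and the blue tray held level over the pan; the hand-in gave no verdict.

- **Knob:** I turned it about 71° clockwise. The wrist view then showed the pointer on the red zero mark, and it still was in the last top view.
- **Peel:** I gripped the tab across its width and raised that corner about 23 mm, a tilt of about 0.13 rad. The far corner stayed at the same place in the image until then, and the stack was still standing after the lift.
- **Levelling:** The tray hung tilted after the lift, so I pressed it flat on the pan with a loose grip. The force peaked at about 19 N. I then gripped with 110 N and raised it 6 cm.

**Last checks:**

| Check | Result |
|---|---|
| Tray centre | about (0.562, -0.175), worked out from the grip |
| Pan centre | (0.561, -0.175), averaged from two views |
| Clearance above the pan | about 60 mm |
| Tilt | about 0.01 rad from when it lay flat on the pan |
| Motion | still |

**What disagreed:**
- The top and wrist views put the scale 2–3 mm apart, so I averaged them.
- Of the two tray edges I fitted for tilt, the front one gave no usable reading, so the tilt rests on the back edge, corrected for a constant 0.03 rad bias.
- The arm hid most of the tray from the top camera, so its centring was not confirmed from above.
- I did not measure the bystanders one by one. Those visible in the last pictures looked undisturbed.

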